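Rehang the lift-off door of the instrument cabinet

ROBOT

A 6-joint arm with a two-finger parallel gripper is mounted at the origin on a cart in front of the work surface, level with it; the furniture and walls round the work are solid. World frame = base frame: x ahead of the robot, y to its left, z up, the work surface at z = 0. Lengths are in mm, angles in rad, forces in N, time in s.
With the tool pointing down it reaches from about 325 to 775 mm from the base axis. Payload 5.5 kg.
Tool frame: the origin (TCP) lies on the centre line of the jaws, within the pads' length; the fingertips stand 19 mm ahead of it and the grasp point (between the pads) is the TCP (arm.tip_reach is the distance from the TCP to the fingertips, in mm); z points along the fingers, y is the direction in which the jaws open and shut (so a half turn about z gives the same grasp; the last joint's range is limited). The gripper opens to 88 mm and grips with 3 to 60 N. Pads are 20 mm wide; open, the fingers measure 115 mm over their backs; the gripper's body (75 mm by 178 mm) begins 61 mm behind the grasp point.
Start: joints at [1.192, 0.091, 1.231, -0, 1.82, -0.057], TCP at [189.77, 569.214, 241.631] pointing down, gripper open.
Joint ranges: [-2.87, 2.87], [-0.86, 2.18], [0.17, 2.46], [-1.51, 4.65], [0.06, 2.69], [-2.65, 2.65]. Speed limits (rad/s): [2.57, 2.57, 3.01, 3.14, 3.14, 3.14].

INTERFACE

Orientations are given as a unit quaternion [x, y, z, w].
In Python, from rig import telemetry, capture, camera_params, arm gives the robot as it stands.
- The arm moves only by the tool arm_command, never from a script. Its argument "deltas" is a list of rows, each an object with "translation": the shift along the tool's x, y, z in mm, a list of three; "angular": the turn, a rotation vector about the tool's x, y, z in degrees, a list of three; "jaw": the opening, from 0 (shut) to 1 (fully open). A call has 1 to 20 rows; each row is the pose to reach, as a shift and turn from the pose commanded when the call began, along the tool's axes at that moment; what a row does not reach only later rows make up. A row lasts 1/8 s, in which the tool goes at most 62.5 mm and 10.7 degrees, less where a joint would pass 70% of its speed; a pose out of reach is approached as far as the arm can. A call with a gripper value outside its range is refused whole. The fingers move at their own pace and stop on an object; the grip force is fixed at half the most. Time passes only in rows, so rows that repeat a pose let the fingers close. It gives the time, the measured TCP pose, the force and the opening at its end, in the units of the state.
- telemetry.observe(): the state, without advancing time (a new reading comes with each control period).
- capture(name): name is "scene" or "top" or "wrist"; returns the picture (480x640x3 uint8, blue, green, red); there is no depth.
- camera_params(name): a dict with "fovy" (degrees; the focal length in pixels is half the picture's height over the tangent of half this angle, whatever the lens; pixels are square), "cx", "cy" (the principal point, pixels), "position" and "attitude" of the camera in the world. Camera axes: x right, y up, looking along -z (the intrinsics and any distortion apply to the point x, -y, -z); pixel columns grow to the right and rows downward; lengths in mm; the calibration is good to about 2 mm. A picture is of the moment at which its call begins: read the wrist's pose just before it. camera_params takes no time and is no camera call; for the wrist camera it gives the pose at the moment of the call.
- arm.hand_in(): hands the job in, once; it reports no verdict.
The state is a dict: "clock": time; "joint_pos": joint angles; "qvel": joint speeds; "effort": joint torques, N m; "tcp_pos": TCP position; "tcp_rot": TCP orientation; "ft_force": force on the tool from outside, world axes, zero at the start; "torque": the same for the moment, N m; "width": finger opening in mm.
Only numpy, scipy, OpenCV 4.12 (cv2) and the standard library are available. Lean on these libraries where they do the work, as an engineer would, in place of code of your own. Each camera call takes 0.05 s, during which the arm holds its last target. There are 200 camera calls.

TASK

The cabinet door has been washed and stands in the drying rack. Lift it out, hang it back on the cabinet with the door standing well open, feeling for the two hinge pintles and lowering both sockets fully home without forcing anything, then swing it shut until the roller catch snaps in and holds it closed. Leave the instruments lying around where they are.

Things in the scene. Friction and masses are not known exactly. Their poses are not given: they have to be found in the camera images.
- cabinet: Fixed bench-top cabinet of bare sheet steel, 140 deep (x) x 200 wide (y) x 190 high, open front to its own -x, a small bowl inside. Origin: centre of the underside, on the bench; z up. Face frame at x = -70, reaching to y = -128 on the hinge side (-y), with a rubber seal 7 proud of it on the other three sides. A dark hinge strip with two upright pintles is clamped on the hinge side.
- hinge_middle (a point): Foot of the lower pintle IF the strip sat in mid-slot: cabinet frame (-85, -106, 42). The strip sits anywhere up to 7 mm either way along the cabinet's y, which no pose shows: find it by feel. x is exact. Both pintles share one vertical axis: 8.8 thick, 16 long, last 1.5 tapering to 6.8 at a flat tip, on round shoulders at z = 42 and 150; tips at z = 58 and 166.
- catch_place (a point): Roller of the sprung catch, cabinet frame (-60, 50, 147); 12 thick, along y. The tongue inside the door (door y 40 to 60, z 115 to 125, out to x = 37) passes under it: pushed at the free edge this takes about 2 to 6 N, then the roller snaps down behind the tongue and holds the door shut; not latched, the door stays ajar by some 5 degrees.
- door: Loose steel door, 0.24 to 0.39 kg, panel 12 thick (x) x 184 wide (y) x 166 high, at first upright in the rack. Origin: centre of its lower edge; outer face -x, hinge edge y = -92, free edge y = +92. Hung and closed its axes are parallel to the cabinet's, origin at cabinet x = -85, z = 22; it opens anticlockwise seen from above. It sags under 1.5 degrees on its pintles.
- socket_low (a point): Centre of the lower mouth of the lower hinge socket: door frame (0, -106, 20). Both sockets are round sleeves beside the hinge edge, on one axis, 20 outside, bore 10.4, 20 long, open at both ends. Fully home this point is at z = 42 in the cabinet's frame (on the shoulder); standing on the pintle tip it is at 58.
- socket_high (a point): Centre of the lower mouth of the upper hinge socket: door frame (0, -106, 128). Fully home it is at z = 150 in the cabinet's frame.
- door_edge (a point): Middle of the door's free edge: door frame (0, 92, 83). Shut and latched it is at about x = -83 in the cabinet's frame, ajar on the catch at -98 or less.
- top_edge (a point): Middle of the door's plain top edge: door frame (0, 0, 166). The panel, 12 thick, can be pinched here from above anywhere along the edge; the centre of mass lies within 15 mm of this middle.
- pull (a point): Middle of the bar pull on the door's outer face: door frame (-26, 76, 80); bar upright, 10 thick, 70 long, 15 clear of the face.
- rack: Fixed steel wire drying rack, base plate 105 (x) x 170 (y), its top at z = 10; four rows of wire loops 73 high, 23 apart along x, with gaps of 17 between; the door stands upright in the middle gap, its outer face towards the rack's +x, hinge edge towards the rack's +y (it may lean by 3 degrees). Origin: centre of the underside.
- needle_holder: Bystander: ring-handled needle holder with gold rings, 60 x 160 x 7, lying flat. Origin: centre of the underside.
- long_clamp: Bystander: long ring-handled clamp, 60 x 200 x 7, lying flat. Origin: centre of the underside.
- tweezers: Bystander: tweezers, 14 x 143 x 10, lying flat. Origin: centre of the underside.
- osteotome: Bystander: osteotome (slim chisel), 15 x 191 x 10, lying flat. Origin: centre of the underside.

How it is judged:
By the outcome, as a careful person would: the job done as asked, in the order asked, and still so for the second after the job is handed in, with the robot touching nothing.
It also fails if it takes over 64 s, if anything falls off the work surface, if the arm or the gripper's body presses on something with over 40 N, if the wrist force passes 120 N, or if a joint passes its speed limit or range.

## Working session

There is one attempt and no reset: what is moved stays moved. The work goes in short steps, Python scripts to look and compute and a tool call to move; the robot and the scene stay as the last step left them, time stands still between calls to the robot, and variables do not carry over. Pictures are saved under pics/ and viewed, about 8 in all and at most 12, crops included, and the job is handed in when it is done.

Besides the shell and the picture viewer there is one more tool, called by a JSON object that holds its "op" and its "data". arm_command: Moves the arm, as the interface text tells. Its arguments: {"type":"object","properties":{"deltas":{"type":"array"}},"required":["deltas"]}

```bash
ls; mkdir -p pics; python3 - <<'E'
from rig import telemetry, capture, camera_params, arm
import cv2
print(telemetry.observe())
for n in ("scene","top","wrist"):
    print(n,camera_params(n)); cv2.imwrite(f"pics/{n}0.png",capture(n))
E
```

```text
pics
{'clock': 0.0, 'joint_pos': array([ 1.19230842e+00,  9.18159465e-02,  1.23189066e+00, -2.31021298e-05,
        1.81980090e+00, -5.67026523e-02]), 'qvel': array([ 8.78753049e-04,  8.69115513e-04,  1.26997393e-04, -4.96429041e-04,
       -6.87225858e-05,  4.99643801e-04]), 'effort': array([-3.59020487e-04, -4.46467173e+01, -4.06432378e+01,  6.97296672e-02,
        2.97121808e-02, -1.46343255e-04]), 'tcp_pos': array([189.66731829, 568.95024071, 240.5298502 ]), 'tcp_rot': array([ 1.60202093e-01,  9.87083772e-01, -9.37265087e-04, -1.95757425e-04]), 'ft_force': array([-0.2818493 , -0.69023182, -0.58777244]), 'torque': array([ 0.00364238, -0.01628658, -0.01190443]), 'width': 87.70314971619253}
scene {'fovy': 48.169586859895745, 'cx': 323.94740295237256, 'cy': 241.05498613902486, 'position': array([-112.69079454, -409.33040827,  755.62794623]), 'attitude': array([ 0.42502824, -0.16987734, -0.34757872,  0.81834083])}
top {'fovy': 54.32153251117529, 'cx': 304.8707588257825, 'cy': 238.08867520552386, 'position': array([ 347.18927406,  200.75434829, 1086.91533665]), 'attitude': array([-0.05629908,  0.04432229,  0.71326861, -0.69721864])}
wrist {'fovy': 58.39757530381789, 'cx': 323.73113979883163, 'cy': 240.1943314259942, 'position': array([121.73427042, 590.95515264, 384.27346645]), 'attitude': array([-0.10828902, -0.07665253,  0.57959938,  0.80402888])}
```

View pics/scene0.png

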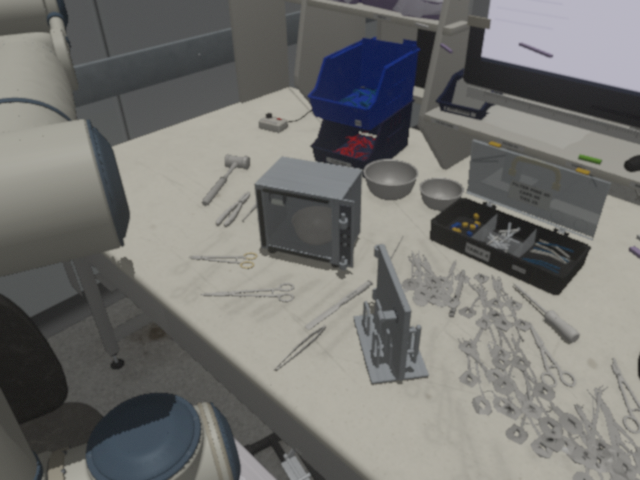

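View pics/top0.png

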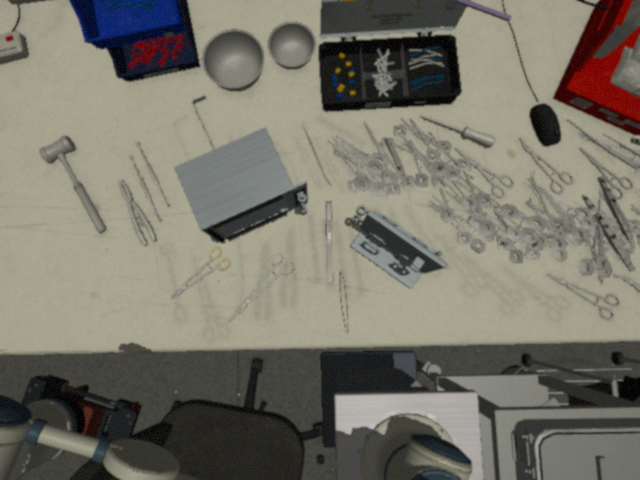

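The scene camera shows the cabinet near (310,210) with its hinge strip on the right, and the door in the rack near (392,310). In the top view the cabinet is at about (245,185) and the door at about (400,240). I'll enlarge both.

```bash
python3 - <<'E'
import cv2
a=cv2.imread("pics/top0.png")[115:300,165:455]; cv2.imwrite("pics/t1.png",cv2.resize(a,None,fx=2.75,fy=2.75,interpolation=cv2.INTER_CUBIC))
a=cv2.imread("pics/scene0.png")[150:390,240:440]; cv2.imwrite("pics/s1.png",cv2.resize(a,None,fx=2.5,fy=2.5,interpolation=cv2.INTER_CUBIC))
E
```

```text
(no output)
```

View pics/t1.png

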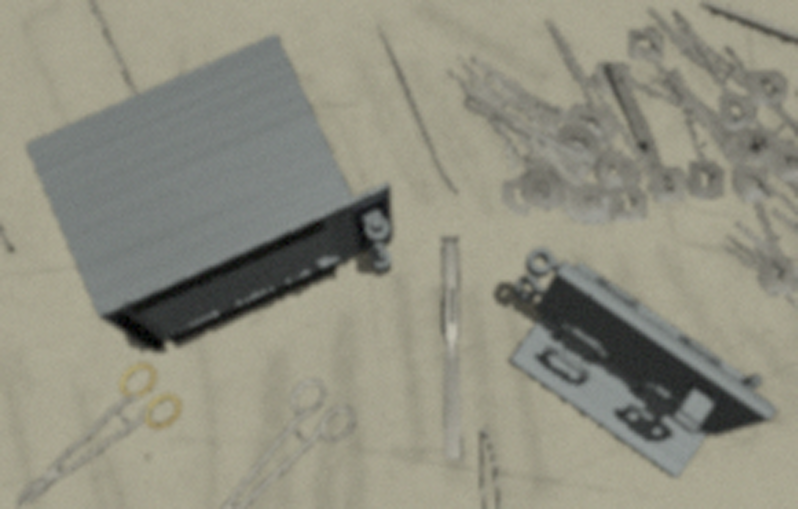

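View pics/s1.png

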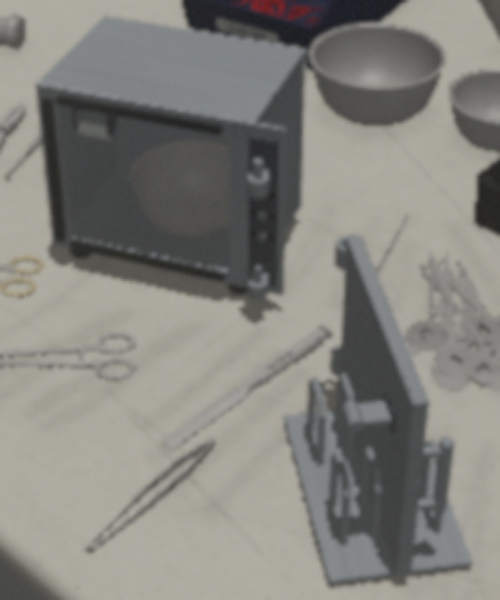

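The crops show the cabinet's top corners, the pintles at right of the face, and the door's top edge and socket ring clearly. I'll fit the poses from these points.

```bash
cat > h.py <<'E'
import numpy as np, cv2
from scipy.spatial.transform import Rotation as R
from scipy.optimize import least_squares
from rig import telemetry, capture, camera_params, arm
def project(P,c):
    q=R.from_quat(c["attitude"]).inv().apply(np.atleast_2d(P)-c["position"])
    f=240/np.tan(np.radians(c["fovy"]/2))
    return np.c_[c["cx"]+f*q[:,0]/-q[:,2], c["cy"]+f*q[:,1]/q[:,2]]
E
cat > fit.py <<'E'
from h import *
T=lambda u,v:(165+u/2.75-.3,115+v/2.75-.3); S=lambda u,v:(240+u/2.5-.3,150+v/2.5-.3)
ct,cs=camera_params("top"),camera_params("scene")
def fit(model,obs,x0):
    def r(p):
        return np.concatenate([(project(model(p,P),ct if k=="t" else cs)[0]-((T if k=="t" else S)(*uv))) for k,P,uv in obs])
    s=least_squares(r,x0,loss="soft_l1",x_scale=[10,10,.1]+[1]*(len(x0)-3)); print(s.x.round(3)); print(r(s.x).reshape(-1,2).round(1).tolist()); return s.x
def planar(z): return lambda p,P: R.from_euler("z",p[2]).apply(P)+[p[0],p[1],z]
cab=[("t",(70,100,190),(27,147)),("t",(70,-100,190),(277,38)),("t",(-70,100,190),(105,315)),("t",(-70,-128,190),(388,187)),
("s",(70,100,190),(108,17)),("s",(70,-100,190),(303,55)),("s",(-70,100,190),(40,85)),("s",(-70,-128,190),(285,128)),("s",(-70,-128,22),(280,292))]
rack=[("t",(-52.5,85,10),(512,360)),("t",(-52.5,-85,10),(680,475)),("s",(-52.5,85,10),(285,418)),("s",(-52.5,-85,10),(332,583)),("s",(52.5,-85,10),(470,563))]
print("cab");pc=fit(planar(0),cab,[450,350,0.])
if abs(pc[2])>9: print()
print("rack");fit(planar(0),rack,[400,100,-1.])
door=[("t",(-6,-92,166),(568,262)),("t",(6,-92,166),(553,270)),("t",(-6,92,166),(777,410)),("t",(6,92,166),(760,418)),("t",(0,-106,148),(540,262)),
("s",(-6,-92,166),(361,237)),("s",(6,-92,166),(345,239)),("s",(6,92,166),(411,405)),("s",(-6,92,166),(427,403)),("s",(6,92,0),(390,572)),("s",(-6,92,0),(405,575))]
print("door")
fit(lambda p,P: R.from_euler("ZYX",[p[2],p[3],p[4]]).apply(P)+[p[0],p[1],10],door,[400,100,2.,0,0])
# pintles: offset along y
pin=[("t",(0,0,166),(377,222)),("s",(0,0,166),(257,158)),("s",(0,0,150),(258,182)),("s",(0,0,58),(258,265)),("s",(0,0,42),(258,287))]
print("pin")
fit(lambda p,P: planar(0)(pc,np.array(P)+[-85+p[1]*0,-106+p[0],0]),pin,[0,0.,0])
fit(lambda p,P: planar(0)(pc,np.array(P)+[-85+p[1],-106+p[0],0]),pin,[0,0.,0])
E
python3 fit.py
```

```text
cab
[5.98881e+02 3.51388e+02 4.09000e-01]
[[0.0, -0.2], [0.7, -1.4], [-1.1, 1.7], [2.2, 0.2], [-2.6, -1.4], [0.8, -3.5], [-2.8, -0.9], [0.0, 0.3], [0.9, 0.1]]
rack
[471.514  10.278  -0.65 ]
[[0.6, 0.2], [0.6, 1.7], [-0.3, -1.6], [-0.8, -0.8], [2.3, -0.3]]
door
[ 4.7190e+02  1.8017e+01  2.4920e+00 -1.3000e-02 -1.7000e-02]
[[-0.8, -0.8], [1.1, 1.1], [0.8, -0.0], [3.5, 2.1], [0.7, -0.6], [-0.5, -3.0], [-0.4, -3.3], [-0.6, -0.7], [0.4, -0.7], [-0.4, 1.4], [0.3, -0.6]]
pin
[-4.023  0.     0.   ]
[[1.4, 0.8], [0.3, 0.5], [-0.1, -2.5], [-0.2, 0.0], [-0.2, -2.9]]
[-3.892  0.444  0.   ]
[[1.2, 0.6], [0.3, 0.4], [-0.1, -2.7], [-0.2, -0.1], [-0.2, -3.0]]
```

```bash
cat >> h.py <<'E'
def down(az_deg):  # tool pointing down, tool x at azimuth
    a=np.radians(az_deg); x=np.array([np.cos(a),np.sin(a),0]); z=np.array([0,0,-1.]); return R.from_matrix(np.c_[x,np.cross(z,x),z])
def delta(pos,rot,s=None):
    s=s or telemetry.observe(); q=R.from_quat(s["tcp_rot"])
    print("from",s["tcp_pos"].round(1),"t",s["clock"],"d",q.inv().apply(np.array(pos)-s["tcp_pos"]).round(1).tolist(),"rot",np.degrees((q.inv()*rot).as_rotvec()).round(2).tolist())
E
python3 - <<'E'
from h import *
s=telemetry.observe();c=camera_params("wrist");q=R.from_quat(s["tcp_rot"])
print(q.inv().apply(c["position"]-s["tcp_pos"]), (q.inv()*R.from_quat(c["attitude"])).as_matrix().round(3))
delta([468,174,250],down(23.4))
E
```

```text
[  71.43608794   -0.89977647 -143.64675665] [[-0.     0.965  0.263]
 [ 1.    -0.     0.001]
 [ 0.001  0.263 -0.965]]
from [189.7 569.  240.8] t 0.15 d [-388.9, -286.7, -8.8] rot [-0.05, 0.1, 138.16]
```

{"op": "arm_command", "data": {"deltas": [{"translation": [-378,-297,-49],"angular": [0,0,138.2],"jaw": 1},{"translation": [-378,-297,-49],"angular": [0,0,138.2],"jaw": 1},{"translation": [-378,-297,-49],"angular": [0,0,138.2],"jaw": 1},{"translation": [-378,-297,-49],"angular": [0,0,138.2],"jaw": 1},{"translation": [-378,-297,-49],"angular": [0,0,138.2],"jaw": 1},{"translation": [-378,-297,-49],"angular": [0,0,138.2],"jaw": 1},{"translation": [-378,-297,-49],"angular": [0,0,138.2],"jaw": 1},{"translation": [-378,-297,-49],"angular": [0,0,138.2],"jaw": 1},{"translation": [-378,-297,-49],"angular": [0,0,138.2],"jaw": 1},{"translation": [-378,-297,-49],"angular": [0,0,138.2],"jaw": 1},{"translation": [-378,-297,-49],"angular": [0,0,138.2],"jaw": 1},{"translation": [-378,-297,-49],"angular": [0,0,138.2],"jaw": 1},{"translation": [-378,-297,-49],"angular": [0,0,138.2],"jaw": 1},{"translation": [-378,-297,-49],"angular": [0,0,138.2],"jaw": 1},{"translation": [-378,-297,-49],"angular": [0,0,138.2],"jaw": 1},{"translation": [-378,-297,-49],"angular": [0,0,138.2],"jaw": 1}]}}

```text
clock: 2.15
tcp_pos: [454.4, 167.9, 290.6]
tcp_rot: [0.979, 0.203, -0.0, 0.0]
ft_force: [-0.1, -1.0, 1.3]
width: 87.7
```

```bash
python3 - <<'E'
from h import *
import json
s=telemetry.observe();c=camera_params("wrist");im=capture("wrist");cv2.imwrite("pics/w1.png",im)
json.dump({k:np.array(v).tolist() for k,v in c.items()},open("w1.json","w"))
print(s["clock"],s["tcp_pos"],s["tcp_rot"],s["joint_pos"].round(2),s["qvel"].round(3))
cab=lambda P:R.from_euler("z",.409).apply(P)+[598.9,351.4,0]
print(project(cab([(-85,-110,166),(-85,-110,58),(-70,-128,190),(-70,100,190)]),c).round(0))
cv2.imwrite("pics/w1v.png",cv2.resize(im,(800,600),interpolation=cv2.INTER_CUBIC))
E
```

```text
2.15 [454.41889174 167.90847645 290.57124818] [ 9.79114854e-01  2.03307890e-01 -6.87774171e-05  1.03954354e-06] [ 0.28 -0.2   1.43  0.    1.92  1.45] [ 0.002  0.     0.001  0.001 -0.002  0.009]
[[320.  34.]
 [321.  61.]
 [355.  -7.]
 [-92.  -8.]]
```

View pics/w1v.png

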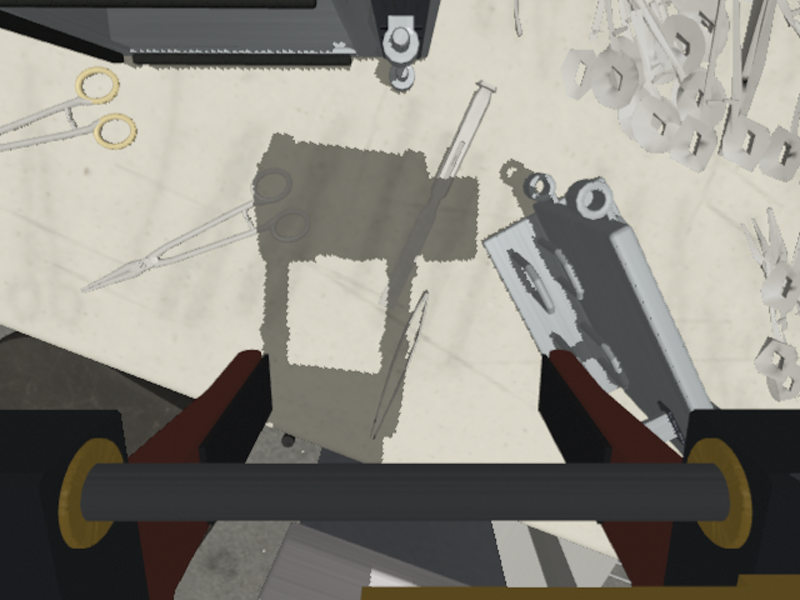

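The wrist view (scaled by 1.25) shows the upper pintle at about (400,37), the lower one at about (402,77), the door's sockets at (592,198) and (538,186), and its top edge running from (620,230) down right. I'll zoom in on both.

```bash
python3 - <<'E'
from h import *
im=cv2.imread("pics/w1.png"); o=np.zeros((600,800,3),np.uint8)
a=cv2.resize(im[0:85,290:356],None,fx=6,fy=6,interpolation=cv2.INTER_CUBIC); o[:a.shape[0],:a.shape[1]]=a
b=cv2.resize(im[125:325,400:560],None,fx=2.5,fy=3,interpolation=cv2.INTER_CUBIC); o[:600,400:800]=b
cv2.imwrite("pics/w1z.png",o)
E
```

```text
(no output)
```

View pics/w1z.png

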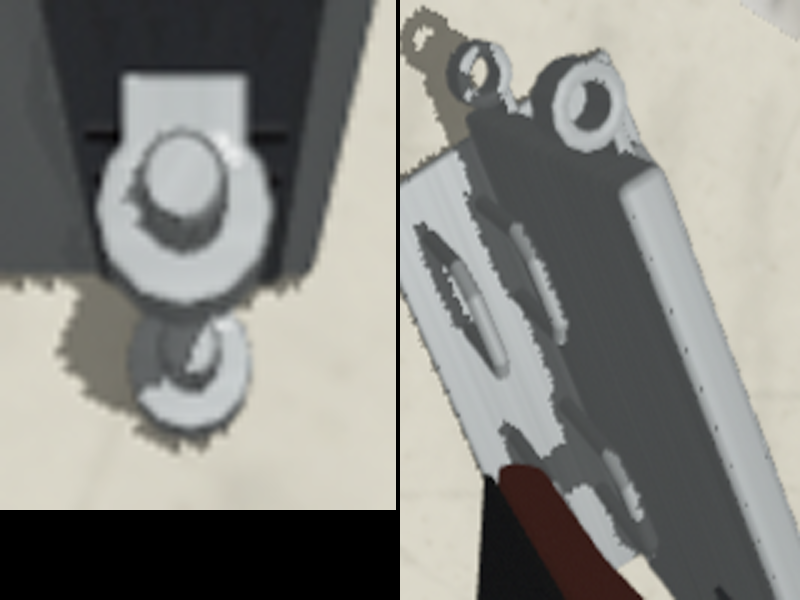

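```bash
cat > m.py <<'E'
from h import *
import json
c=json.load(open("w1.json")); c={k:np.array(v) for k,v in c.items()}
z=np.array([166,150,42.]); uv=np.array([(320.4,28.9),(320.4,35.6),(321.4,62.2)])
f=lambda p:(project(np.c_[np.full(3,p[0]),np.full(3,p[1]),z],c)-uv).ravel()
s=least_squares(f,[560,215]);print("axis",s.x,s.fun.round(1))
ob=[((0,-106,148),(475.4,159.5)),((0,-106,40),(431.8,148.8)),((-6,-92,166),(503.8,180.8)),((6,-92,166),(489.8,188.1))]
P=np.array([o[0] for o in ob]);U=np.array([o[1] for o in ob])
M=lambda p,P:R.from_euler("ZYX",[p[2],p[3],p[4]]).apply(P)+[p[0],p[1],10]
g=lambda p:np.r_[(project(M(p,P),c)-U).ravel(),(p[2]-2.492)*40]
s=least_squares(g,[472,18,2.492,-.01,0],x_scale=[10,10,.1,.1,.1]);print("door",s.x.round(4),s.fun.round(1)); p=s.x
print("top mid",M(p,[0,0,166]),"grasp",M(p,[0,0,150]),"hinge az",np.degrees(p[2])-90)
E
python3 m.py
```

```text
axis [566.5524556  217.58755035] [-0.1  1.2  0.1 -0.  -0.  -1.7]
door [ 4.738266e+02  1.694610e+01  2.491000e+00 -1.090000e-02 -1.810000e-02] [ 0.8  1.  -0.2 -0.   1.9 -1.7 -2.6  0.8 -0. ]
top mid [473.44948687  13.46294663 175.96302515] grasp [473.48583312  13.7986685  159.96658899] hinge az 52.723981217782466
```

```bash
python3 - <<'E'
from h import *
delta([479.5,22,250],down(52.7));delta([479.5,22,160],down(52.7))
E
```

```text
from [454.4 167.9 290.6] t 2.2 d [-35.0, 143.8, 40.6] rot [0.0, 0.0, -29.26]
from [454.4 167.9 290.6] t 2.2 d [-35.0, 143.8, 130.6] rot [0.0, 0.0, -29.26]
```

{"op": "arm_command", "data": {"deltas": [{"translation": [-35,144,40],"angular": [0,0,-29.3],"jaw": 1},{"translation": [-35,144,40],"angular": [0,0,-29.3],"jaw": 1},{"translation": [-35,144,40],"angular": [0,0,-29.3],"jaw": 0.8},{"translation": [-35,144,40],"angular": [0,0,-29.3],"jaw": 0.7},{"translation": [-35,144,40],"angular": [0,0,-29.3],"jaw": 0.6},{"translation": [-35,144,40],"angular": [0,0,-29.3],"jaw": 0.6}]}}

```text
clock: 2.95
tcp_pos: [479.5, 22.9, 251.3]
tcp_rot: [0.896, 0.444, 0.001, 0.0]
ft_force: [-0.2, -1.0, 0.3]
width: 53.7
```

```bash
python3 - <<'E'
from h import *
import json
s=telemetry.observe();c=camera_params("wrist");im=capture("wrist");cv2.imwrite("pics/w2.png",im)
json.dump({k:np.array(v).tolist() for k,v in c.items()},open("w2.json","w"))
print(s["clock"],s["tcp_pos"],s["tcp_rot"],s["ft_force"])
M=lambda P:R.from_euler("ZYX",[2.491,-.0109,-.018]).apply(P)+[473.8,16.9,10]
print(project(M([(-6,-92,166),(6,-92,166),(6,0,166),(-6,0,166),(0,-106,148)]),c).round(0))
cv2.imwrite("pics/w2v.png",cv2.resize(im,(800,600),interpolation=cv2.INTER_CUBIC))
E
```

```text
2.95 [479.49107441  22.90757942 251.2761283 ] [8.96151051e-01 4.43748825e-01 5.13804673e-04 1.03209755e-04] [-0.22747621 -1.02731619  0.2546977 ]
[[336. 102.]
 [312. 102.]
 [313. 280.]
 [335. 280.]
 [324.  75.]]
```

View pics/w2v.png

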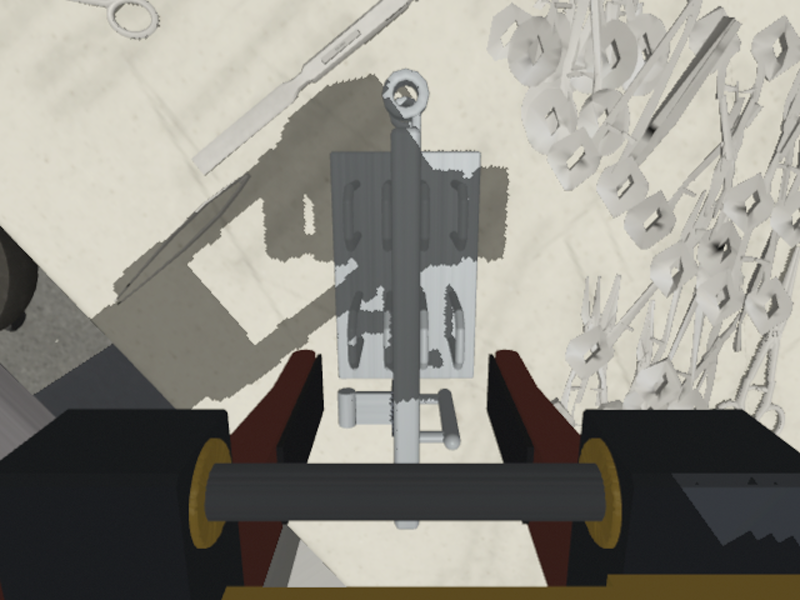

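The door lies squarely between the open fingers: its hinge-end top edge is at (391–420,128) in the view, which matches the prediction. I'll descend and grip.

{"op": "arm_command", "data": {"deltas": [{"translation": [0,0,45],"angular": [0,0,0],"jaw": 0.6},{"translation": [0,0,90],"angular": [0,0,0],"jaw": 0.6},{"translation": [0,0,91],"angular": [0,0,0],"jaw": 0.6},{"translation": [0,0,91],"angular": [0,0,0],"jaw": 0.1},{"translation": [0,0,91],"angular": [0,0,0],"jaw": 0.1},{"translation": [0,0,91],"angular": [0,0,0],"jaw": 0},{"translation": [0,0,91],"angular": [0,0,0],"jaw": 0},{"translation": [0,0,91],"angular": [0,0,0],"jaw": 0},{"translation": [0,0,91],"angular": [0,0,0],"jaw": 0}]}}

```text
clock: 4.12
tcp_pos: [479.6, 21.9, 160.2]
tcp_rot: [0.896, 0.444, 0.0, 0.0]
ft_force: [-0.3, 0.3, 3.2]
width: 11.9
```

```bash
python3 - <<'E'
from h import *
delta([446.5,153.7,270],down(28))
E
```

```text
from [479.6  21.9 160.2] t 4.125 d [84.8, -106.2, -109.8] rot [0.03, -0.04, 24.66]
```

{"op": "arm_command", "data": {"deltas": [{"translation": [0,0,-30],"angular": [0,0,0],"jaw": 0},{"translation": [0,0,-65],"angular": [0,0,0],"jaw": 0},{"translation": [0,0,-110],"angular": [0,0,0],"jaw": 0},{"translation": [0,0,-110],"angular": [0,0,0],"jaw": 0},{"translation": [0,0,-110],"angular": [0,0,0],"jaw": 0}]}}

```text
clock: 4.75
tcp_pos: [479.1, 21.8, 267.6]
tcp_rot: [0.896, 0.444, -0.001, -0.001]
ft_force: [-0.1, 0.1, -3.2]
width: 11.4
```

{"op": "arm_command", "data": {"deltas": [{"translation": [21,-26,0],"angular": [0,0,6],"jaw": 0},{"translation": [42,-53,0],"angular": [0,0,12],"jaw": 0},{"translation": [64,-80,0],"angular": [0,0,18.5],"jaw": 0},{"translation": [85,-106,0],"angular": [0,0,24.7],"jaw": 0},{"translation": [85,-106,0],"angular": [0,0,24.7],"jaw": 0},{"translation": [85,-106,0],"angular": [0,0,24.7],"jaw": 0}]}}

```text
clock: 5.5
tcp_pos: [446.3, 153.3, 267.7]
tcp_rot: [0.97, 0.242, -0.002, 0.0]
ft_force: [-0.7, -0.4, -3.4]
width: 11.7
```

```bash
python3 - <<'E'
from h import *
import json
s=telemetry.observe();c=camera_params("wrist");im=capture("wrist");cv2.imwrite("pics/w3.png",im)
cv2.imwrite("pics/scene3.png",capture("scene"))
json.dump({k:np.array(v).tolist() for k,v in {**c,**s}.items()},open("w3.json","w"))
print(s["clock"],s["tcp_pos"],s["tcp_rot"],s["ft_force"],s["torque"])
T=R.from_quat(s["tcp_rot"])
# tool frame of door: door y -> -tool x ; door z -> -tool z
D=lambda P:T.apply(np.array([[-(p[1]+10),-p[0]*1.0,150-p[2]] for p in P]))+s["tcp_pos"]
print(project(D([(0,-106,148),(0,-92,166),(0,-106,20)]),c).round(1))
o=np.zeros((600,800,3),np.uint8)
o[:,:450]=cv2.resize(im[0:120,280:370],None,fx=5,fy=5,interpolation=cv2.INTER_CUBIC)
b=cv2.imread("pics/scene3.png")[130:330,270:386]; o[:600,452:800]=cv2.resize(b,(348,600),interpolation=cv2.INTER_CUBIC)
cv2.imwrite("pics/w3z.png",o)
E
```

```text
5.5 [446.33676316 153.27766854 267.7283044 ] [ 9.70214340e-01  2.42242993e-01 -1.54273363e-03  2.96061429e-04] [-0.66949476 -0.4065624  -3.41866713] [-0.03137922  0.09463601  0.02530625]
[[320.6  41.2]
 [320.3  83.7]
 [322.   80.4]]
```

View pics/w3z.png

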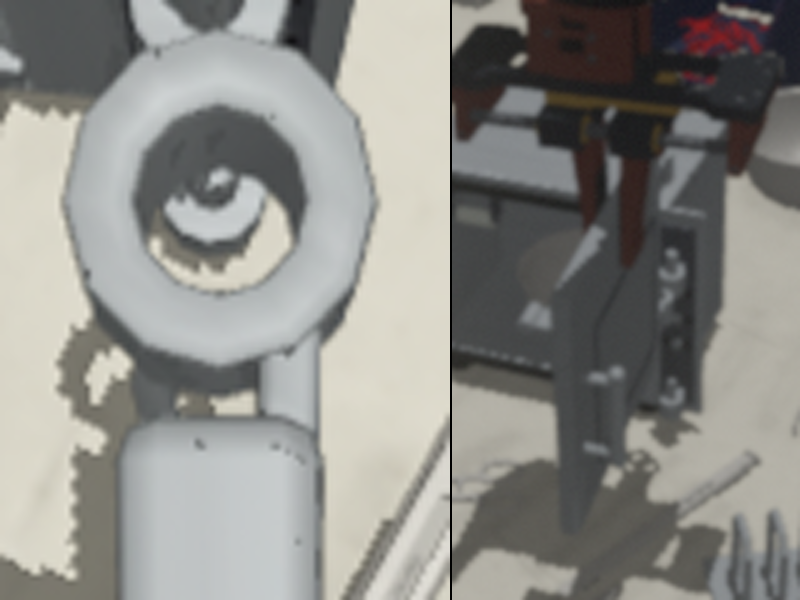

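The wrist crop shows the upper socket's bore centred at (220,198), so raw pixel (323.6,39.4), with the lower pintle's shoulder visible through it at about (213,205). The scene crop on the right shows the door held upright beside the hinge strip. Next I'll work out the offset from socket to pintle.

```bash
cat > n.py <<'E'
from h import *
import json
c=json.load(open("w3.json")); c={k:np.array(v) for k,v in c.items()}; s=c
def ray(uv,z):
    f=240/np.tan(np.radians(c["fovy"]/2)); d=R.from_quat(c["attitude"]).apply([(uv[0]-c["cx"])/f,-(uv[1]-c["cy"])/f,-1]); t=(z-c["position"][2])/d[2]; return c["position"]+t*d
z=s["tcp_pos"][2]
so=ray((323.5,39.3),z-2); te=ray((323.7,83.6),z+16)
print("socket",so,"topend",te,"sep",np.linalg.norm((so-te)[:2]),"az",np.degrees(np.arctan2(*(so-te)[1::-1])))
T=R.from_quat(s["tcp_rot"]); print("in tool",T.inv().apply(so-s["tcp_pos"]),T.inv().apply(te-s["tcp_pos"]), "tool z", T.apply([0,0,1]))
print("low shoulder",ray((322.3,40.3),42), "tip low",ray((323,36.6),58))
E
python3 n.py
```

```text
socket [531.92547435 197.83941334 265.7283044 ] topend [519.21134788 191.00542935 283.7283044 ] sep 14.434415440758645 az 28.258522655269125
in tool [96.4960426   0.90002516  1.69714442] [ 82.00533909   0.95248224 -16.25749589] tool z [-0.00285013 -0.00132192 -0.99999506]
low shoulder [564.31772307 216.20840366  42.        ] tip low [564.48449882 215.64624387  58.        ]
```

{"op": "arm_command", "data": {"deltas": [{"translation": [20,-0.6,0],"angular": [0,0,0],"jaw": 0},{"translation": [39,-1.2,0],"angular": [0,0,0],"jaw": 0},{"translation": [39,-1.2,25],"angular": [0,0,0],"jaw": 0},{"translation": [39,-1.2,50],"angular": [0,0,0],"jaw": 0},{"translation": [39,-1.2,71],"angular": [0,0,0],"jaw": 0},{"translation": [39,-1.2,71],"angular": [0,0,0],"jaw": 0},{"translation": [39,-1.2,71],"angular": [0,0,0],"jaw": 0},{"translation": [39,-1.2,71],"angular": [0,0,0],"jaw": 0}]}}

```text
clock: 6.6
tcp_pos: [481.0, 172.9, 199.8]
tcp_rot: [0.97, 0.241, 0.001, -0.0]
ft_force: [-0.1, 0.0, -3.8]
width: 11.8
```

```bash
python3 - <<'E'
from h import *
import json
s=telemetry.observe();c=camera_params("wrist");im=capture("wrist");cv2.imwrite("pics/w4.png",im)
cv2.imwrite("pics/scene4.png",capture("scene"))
json.dump({k:np.array(v).tolist() for k,v in {**c,**s}.items()},open("w4.json","w"))
print(s["clock"],s["tcp_pos"],s["tcp_rot"],s["ft_force"],s["torque"])
o=np.zeros((600,800,3),np.uint8)
o[:,:450]=cv2.resize(im[0:100,287:362],None,fx=6,fy=6,interpolation=cv2.INTER_CUBIC)
b=cv2.imread("pics/scene4.png")[190:290,315:373]; o[:600,452:800]=cv2.resize(b,(348,600),interpolation=cv2.INTER_CUBIC)
cv2.imwrite("pics/w4z.png",o)
E
```

```text
6.6 [481.0210999  172.92653591 199.81569459] [ 9.70409476e-01  2.41463715e-01  8.50116072e-04 -1.89478496e-05] [-0.11229832  0.04770531 -3.78575925] [0.03731124 0.10030043 0.01966667]
```

View pics/w4z.png

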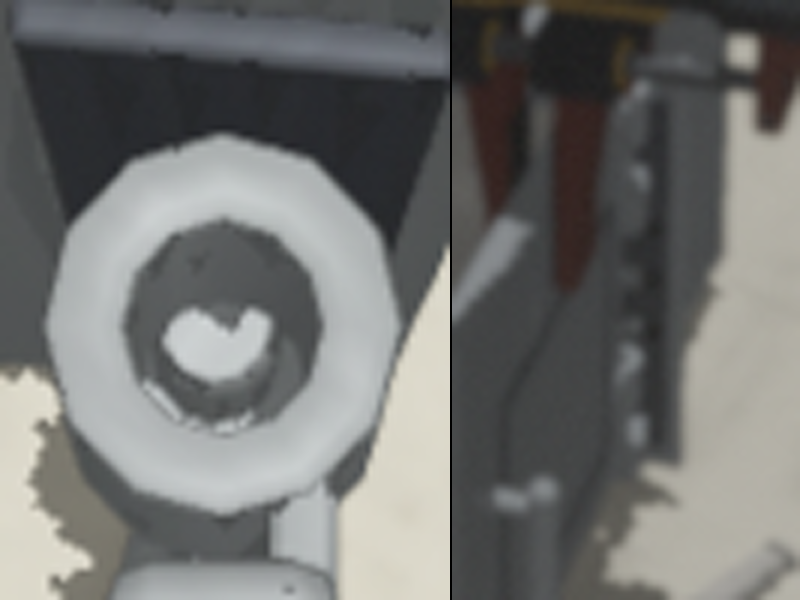

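The pintle tip shows white through the upper bore at about (218,340), close to centre. But the door appears to have moved in the grip: the socket is 14 px lower in the frame than before. I'll measure the edge profile along the door top in both pictures to find out.

```bash
python3 - <<'E'
from h import *
import json
for n in("w2","w3","w4"):
    im=cv2.imread(f"pics/{n}.png"); g=cv2.cvtColor(im,cv2.COLOR_BGR2GRAY).astype(float)
    print(n,{y:[int(v) for v in g[y,294:352:2]] for y in (110,150,200,250)})
a,b=[cv2.cvtColor(cv2.imread(f"pics/{n}.png"),cv2.COLOR_BGR2GRAY).astype(np.float32)[370:475] for n in("w3","w4")]
print(cv2.phaseCorrelate(a,b))
E
```

```text
w2 {110: [113, 114, 115, 116, 116, 117, 118, 118, 117, 97, 92, 97, 99, 98, 96, 97, 98, 99, 171, 195, 171, 136, 214, 215, 214, 213, 214, 215, 215], 150: [96, 96, 95, 99, 98, 97, 87, 89, 90, 82, 90, 96, 98, 99, 96, 98, 99, 98, 98, 96, 90, 82, 88, 90, 86, 96, 99, 98, 96], 200: [92, 94, 92, 94, 95, 96, 94, 86, 83, 88, 89, 94, 98, 97, 96, 96, 97, 97, 96, 94, 90, 83, 87, 86, 94, 95, 96, 97, 96], 250: [93, 93, 91, 93, 95, 95, 90, 128, 141, 92, 85, 92, 97, 96, 95, 96, 95, 95, 94, 92, 88, 116, 140, 138, 143, 188, 190, 192, 192]}
w3 {110: [203, 119, 119, 118, 117, 126, 166, 177, 188, 194, 194, 195, 194, 193, 195, 196, 199, 199, 200, 201, 202, 200, 189, 173, 157, 144, 207, 206, 203], 150: [114, 112, 111, 111, 112, 111, 161, 174, 185, 193, 194, 194, 194, 194, 195, 197, 198, 199, 199, 200, 200, 199, 186, 170, 144, 108, 103, 118, 119], 200: [119, 118, 117, 116, 115, 95, 90, 93, 96, 98, 99, 98, 97, 96, 97, 97, 99, 99, 98, 99, 98, 96, 94, 90, 82, 109, 113, 114, 114], 250: [115, 116, 117, 117, 114, 106, 86, 91, 95, 98, 99, 98, 97, 96, 96, 97, 97, 98, 97, 96, 97, 94, 91, 89, 78, 215, 214, 214, 214]}
w4 {110: [217, 164, 114, 115, 118, 103, 159, 172, 183, 191, 192, 192, 191, 191, 192, 193, 195, 196, 196, 197, 197, 195, 183, 168, 141, 198, 213, 213, 213], 150: [120, 119, 119, 119, 118, 100, 154, 170, 181, 190, 192, 192, 191, 190, 191, 193, 195, 196, 196, 196, 197, 193, 180, 166, 108, 112, 115, 116, 116], 200: [111, 109, 107, 108, 111, 106, 87, 92, 97, 100, 100, 100, 100, 99, 98, 100, 100, 100, 100, 100, 99, 97, 94, 90, 80, 98, 107, 109, 108], 250: [214, 215, 119, 119, 118, 118, 86, 91, 95, 98, 100, 100, 99, 98, 98, 99, 100, 99, 99, 98, 98, 96, 93, 88, 112, 215, 212, 211, 208]}
((0.10120555965869471, -0.012877164901290428), 0.4593680827705948)
```

```bash
cat > e.py <<'E'
from h import *
import sys
def prof(n):
    g=cv2.GaussianBlur(cv2.cvtColor(cv2.imread(f"pics/{n}.png"),cv2.COLOR_BGR2GRAY).astype(float),(0,0),.7)
    out=[]
    for y in range(100,165):
        d=np.abs(np.diff(g[y])); 
        def pk(lo,hi):
            i=lo+np.argmax(d[lo:hi]); w=d[i-1:i+2]; return i+.5+(w[2]-w[0])/(2*(2*w[1]-w[0]-w[2]))
        out.append((y,pk(300,309),pk(337,349)))
    o=np.array(out); w=o[:,2]-o[:,1]
    for _ in range(3):
        k=np.abs(w-np.median(w))<1.5; p=np.polyfit(o[k,0]-130,w[k],1); 
    c=np.polyfit(o[k,0]-130,(o[k,2]+o[k,1])/2,1)
    print(n,"width@130",p[1].round(2),"slope/100rows",(p[0]*100).round(2),"centre",c[1].round(2),(c[0]*100).round(2),k.sum(), np.std(w[k]-np.polyval(p,o[k,0]-130)).round(2))
for n in sys.argv[1:]: prof(n)
E
python3 e.py w3 w4
python3 - <<'E'
import cv2,numpy as np
o=np.zeros((600,800,3),np.uint8)
for i,n in enumerate(("scene3","scene4")):
    a=cv2.imread(f"pics/{n}.png")[165:345,275:395]; o[:,i*400:(i+1)*400]=cv2.resize(a,(400,600),interpolation=cv2.INTER_CUBIC)
cv2.imwrite("pics/cmp.png",o)
E
```

```text
w3 width@130 38.08 slope/100rows -2.65 centre 323.49 -0.23 38 0.12
w4 width@130 36.41 slope/100rows -0.76 centre 323.56 0.1 34 0.18
```

View pics/cmp.png

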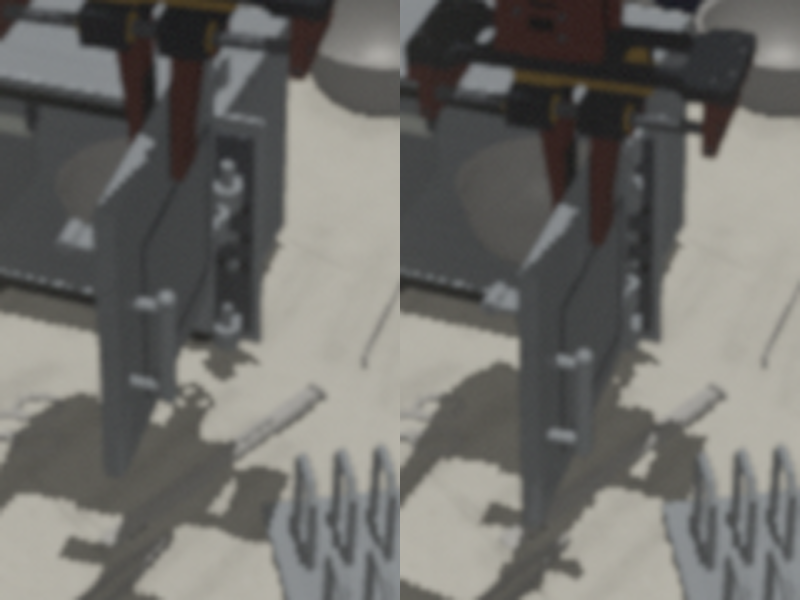

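The scene crops show the door upright and gripped in both pictures. I'll fit how far it slipped in the plane between them.

```bash
cat > slip.py <<'E'
from h import *
import json
L=lambda n:{k:np.array(v) for k,v in json.load(open(n)).items()}
a,b=L("w3.json"),L("w4.json"); cs=camera_params("scene")
def pts(s,P,p):  # door->tool with slip p=(dx,dz,phi): phi>0 hinge end down
    P=np.array(P,float); t=np.c_[-(P[:,1]+10),-P[:,0],150-P[:,2]]
    c,n=np.cos(p[2]),np.sin(p[2]); t=np.c_[t[:,0]*c-t[:,2]*n+p[0],t[:,1],t[:,2]*c+t[:,0]*n+p[1]]
    return R.from_quat(s["tcp_rot"]).apply(t)+s["tcp_pos"]
W=[(0,-106,148),(0,-92,166)]; C=[(6,92,166),(6,92,0),(-6,92,0)]
vw={"a":[39.3,83.6],"b":[53.5,93.7]}
sc={"a":[(97,208),(108,473),(125,475)],"b":[(120,270),(127,520),(145,525)]}
A=project(pts(a,W,[0,0,0]),a)[:,1]-vw["a"]; As=project(pts(a,C,[0,0,0]),cs)-np.array(sc["a"])/3.333-[275,165]
print("bias",A.round(1),As.round(1).tolist())
wd=lambda s,p:np.linalg.norm(np.diff(project(pts(s,[(-6,-82,166),(6,-82,166)],p),s),axis=0))
def f(p):
    w=project(pts(b,W,p),b)[:,1]-vw["b"]-A
    s=project(pts(b,C,p),cs)-np.array(sc["b"])/3.333-[275,165]-As
    return np.r_[w/1.,s.ravel()/1.,(wd(b,p)/wd(a,[0,0,0])-36.41/38.08)*38/.7]
s=least_squares(f,[0,0,0],x_scale=[1,1,.01]);print(s.x,np.degrees(s.x[2]),s.fun.round(2)); J=np.linalg.inv(s.jac.T@s.jac);print(np.sqrt(np.diag(J)))
print("sockets low/high mouth world",pts(b,[(0,-106,20),(0,-106,128),(0,-106,148)],s.x).round(1))
E
python3 slip.py
```

```text
bias [1.9 0.1] [[-3.1, 0.5], [-2.5, -0.2], [-1.1, 0.5]]
[-3.12594287  0.27246271  0.05302887] 3.038330675515178 [ 0.02 -0.02  1.04  0.21 -0.04  0.53 -0.72 -0.4   0.43]
[0.25545602 1.26044039 0.01018072]
sockets low/high mouth world [[557.1 213.2  64.8]
 [562.  215.9 172.6]
 [562.9 216.3 192.6]]
```

{"op": "arm_command", "data": {"deltas": [{"translation": [1.3,-0.1,0],"angular": [0,1,0],"jaw": 0},{"translation": [2.6,-0.2,0],"angular": [0,2,0],"jaw": 0},{"translation": [3.8,-0.3,0],"angular": [0,3,0],"jaw": 0},{"translation": [3.8,-0.3,3],"angular": [0,3,0],"jaw": 0},{"translation": [3.8,-0.3,5],"angular": [0,3,0],"jaw": 0},{"translation": [3.8,-0.3,5],"angular": [0,3,0],"jaw": 0}]}}

```text
clock: 7.45
tcp_pos: [483.6, 175.1, 193.2]
tcp_rot: [0.97, 0.242, 0.025, -0.006]
ft_force: [0.2, 0.4, -3.7]
width: 11.7
```

```bash
cat > bore.py <<'E'
from h import *
import json,sys
n=sys.argv[1]
s=telemetry.observe();c=camera_params("wrist");im=capture("wrist");cv2.imwrite(f"pics/{n}.png",im)
json.dump({k:np.array(v).tolist() for k,v in {**c,**s}.items()},open(f"{n}.json","w"))
print(s["clock"],s["tcp_pos"].round(2),R.from_quat(s["tcp_rot"]).as_matrix()[:,2].round(4),s["ft_force"].round(1),s["torque"].round(3),s["width"])
g=cv2.cvtColor(im,cv2.COLOR_BGR2GRAY)
print(g[20:90:3,300:350:2])
E
python3 bore.py w5; python3 e.py w5
```

```text
7.45 [483.62 175.06 193.17] [ 0.0454  0.0243 -0.9987] [ 0.2  0.4 -3.7] [-0.04   0.135  0.039] 11.659821520938538
[[ 59  58  66  69  73  77  81  85  82  91  92  96  98 103 106 110 112 116
  119 120 121 119 118 118 117]
 [ 44  43  41  40  42  42  43  44  45  76 115 154 171 141 113  63  53  61
   66  73  76  78  80  86  91]
 [ 43  43  42  40  64 116 154 174 176 178 179 179 180 178 177 177 177 177
  148 116  46  43  43  40  41]
 [ 44  44  44 104 175 179 179 181 184 187 191 194 196 193 189 187 184 182
  181 180 173  69  42  40  42]
 [ 43  49 150 181 183 189 196 197 199 202 204 205 204 205 203 201 196 193
  190 184 180 178 123  41  41]
 [ 88 171 177 182 190 200 208 206 202 198 194 186 180 188 191 194 196 198
  197 192 186 181 179 163  61]
 [175 179 185 190 196 204 201 193 156 119  88  77  78  92  98 117 163 184
  193 197 193 188 183 180 177]
 [178 183 191 199 200 194 178  86  89  90  89  78  84  83  83  82  80 110
  177 187 194 192 187 183 179]
 [181 186 194 195 188 143  82  77  91  89  87  79  76  79  81  80  79  79
   86 161 183 193 191 186 181]
 [182 187 197 192 167  78  78  87  89  88 
[... 899 characters left out ...]
40]
 [ 79 129 182 189 193 191 189 187 186 183 182 182 181 183 184 186 187 189
  194 200 201 190 175  94  89]
 [ 77  78  92 167 188 194 195 194 192 191 189 188 189 192 195 197 199 201
  203 198 187 152  86  89  86]
 [116  81  77  78 132 180 189 193 196 199 200 200 200 200 201 200 198 195
  190 180 165 166  86  86  83]
 [121 121  94  79  81  85  91 102 150 171 183 191 191 188 179 168 143 155
  181 189 191 163  60  91  92]
 [121 121 120  94  80  81  82  79  79  79  81  95 100  93  86  86 138 179
  185 190 192 162 117 206 166]
 [121 120 120 119  86  80  81  81  80  79  79  84  87  87  86  78 139 178
  186 190 191 161 209 214 214]]
w5 width@130 38.28 slope/100rows -1.08 centre 324.48 0.12 58 0.08
```

Numerically, the tip (bright, centred near (325,66)) sits almost concentric with the lower mouth (324.5,65.5), and parallax asks for about 0.5 mm more toward the hinge. I'll lower gently and feel.

{"op": "arm_command", "data": {"deltas": [{"translation": [0.4,0,2],"angular": [0,0,0],"jaw": 0},{"translation": [0.3,0,4],"angular": [0,0,0],"jaw": 0},{"translation": [0.2,0,5.5],"angular": [0,0,0],"jaw": 0},{"translation": [0.1,0,7],"angular": [0,0,0],"jaw": 0},{"translation": [0.1,0,7],"angular": [0,0,0],"jaw": 0}]}}

```text
clock: 8.12
tcp_pos: [484.1, 175.3, 186.4]
tcp_rot: [0.97, 0.242, 0.025, -0.006]
ft_force: [-0.5, -1.0, -3.6]
width: 11.9
```

```bash
cat > st.py <<'E'
from h import *
s=telemetry.observe(); T=R.from_quat(s["tcp_rot"])
print(round(s["clock"],2),s["tcp_pos"].round(2),"F",s["ft_force"].round(1),"Ftool",T.inv().apply(s["ft_force"]).round(1),"Mtool",T.inv().apply(s["torque"]).round(3),"w",round(s["width"],2))
E
python3 st.py
```

```text
8.12 [484.1  175.3  186.45] F [-0.5 -1.  -3.6] Ftool [-1.1  0.6  3.5] Mtool [ 0.029 -0.161  0.056] w 11.92
```

{"op": "arm_command", "data": {"deltas": [{"translation": [-0.1,0,1.5],"angular": [0,0,0],"jaw": 0},{"translation": [-0.1,0,2.5],"angular": [0,0,0],"jaw": 0},{"translation": [-0.2,0,3.5],"angular": [0,0,0],"jaw": 0},{"translation": [-0.2,0,3.5],"angular": [0,0,0],"jaw": 0}]}}

```text
clock: 8.62
tcp_pos: [484.1, 175.3, 183.0]
tcp_rot: [0.97, 0.241, 0.025, -0.006]
ft_force: [-0.6, -0.2, -3.8]
width: 11.8
```

```bash
python3 st.py
```

```text
8.62 [484.14 175.28 182.99] F [-0.6 -0.2 -3.8] Ftool [-0.8 -0.1  3.7] Mtool [ 0.023 -0.102 -0.006] w 11.85
```

{"op": "arm_command", "data": {"deltas": [{"translation": [-0.1,0,1.5],"angular": [0,0,0],"jaw": 0},{"translation": [-0.1,0,3],"angular": [0,0,0],"jaw": 0},{"translation": [-0.2,0,4],"angular": [0,0,0],"jaw": 0},{"translation": [-0.2,0,4],"angular": [0,0,0],"jaw": 0}]}}

```text
clock: 9.12
tcp_pos: [484.1, 175.3, 179.0]
tcp_rot: [0.97, 0.241, 0.025, -0.006]
ft_force: [-0.7, 0.2, -4.2]
width: 11.8
```

```bash
python3 st.py; python3 - <<'E'
from h import *
im=capture("wrist");cv2.imwrite("pics/w6.png",im);im2=capture("scene");cv2.imwrite("pics/scene6.png",im2)
o=np.zeros((600,800,3),np.uint8)
o[:,:450]=cv2.resize(im[0:100,287:362],None,fx=6,fy=6,interpolation=cv2.INTER_CUBIC)
b=im2[190:290,315:373]; o[:600,452:800]=cv2.resize(b,(348,600),interpolation=cv2.INTER_CUBIC)
cv2.imwrite("pics/w6z.png",o)
E
```

```text
9.12 [484.13 175.29 178.99] F [-0.7  0.2 -4.2] Ftool [-0.8 -0.5  4.1] Mtool [ 0.069 -0.165 -0.04 ] w 11.85
```

View pics/w6z.png

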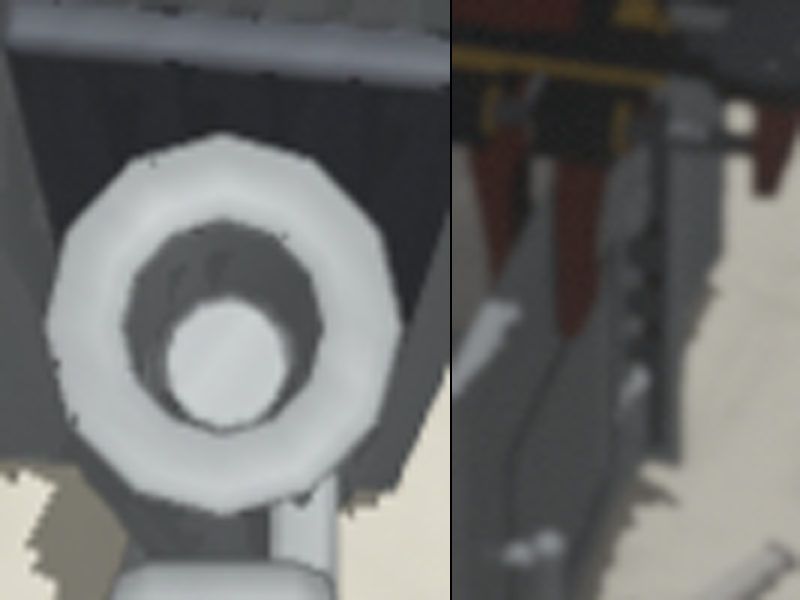

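The pintle tip is inside the upper bore at (227,362), nearly concentric, with no load on the wrist. I'll carry on to the shoulder.

{"op": "arm_command", "data": {"deltas": [{"translation": [-0.1,0,1.5],"angular": [0,0,0],"jaw": 0},{"translation": [-0.2,0,3],"angular": [0,0,0],"jaw": 0},{"translation": [-0.2,0,4.5],"angular": [0,0,0],"jaw": 0},{"translation": [-0.3,0,5.5],"angular": [0,0,0],"jaw": 0},{"translation": [-0.3,0,5.5],"angular": [0,0,0],"jaw": 0}]}}

```text
clock: 9.85
tcp_pos: [484.1, 175.3, 173.5]
tcp_rot: [0.97, 0.242, 0.025, -0.006]
ft_force: [0.2, 0.6, -3.4]
width: 12.1
```

```bash
python3 st.py
```

```text
9.85 [484.12 175.29 173.51] F [ 0.2  0.6 -3.4] Ftool [ 0.3 -0.4  3.4] Mtool [ 0.038 -0.178  0.049] w 12.07
```

{"op": "arm_command", "data": {"deltas": [{"translation": [0,0,0.7],"angular": [0,0,0],"jaw": 0},{"translation": [-0.1,0,1.4],"angular": [0,0,0],"jaw": 0},{"translation": [-0.1,0,2],"angular": [0,0,0],"jaw": 0},{"translation": [-0.1,0,2],"angular": [0,0,0],"jaw": 0}]}}

```text
clock: 10.35
tcp_pos: [484.4, 175.4, 172.6]
tcp_rot: [0.97, 0.242, 0.026, -0.006]
ft_force: [-3.1, -1.6, 3.5]
width: 11.6
```

```bash
python3 st.py
```

```text
10.35 [484.39 175.38 172.61] F [-3.1 -1.6  3.5] Ftool [-3.3 -0.  -3.7] Mtool [ 0.092 -0.192  0.   ] w 11.62
```

Contact came at TCP z = 172.6, against 172.4 predicted for fully home, with about 7 N gently on the shoulder. I'll release, then raise.

{"op": "arm_command", "data": {"deltas": [{"translation": [0,0,-0.8],"angular": [0,0,0],"jaw": 0.2},{"translation": [0,0,-0.8],"angular": [0,0,0],"jaw": 0.4},{"translation": [0,0,-0.8],"angular": [0,0,0],"jaw": 0.5},{"translation": [0,0,-0.8],"angular": [0,0,0],"jaw": 0.5},{"translation": [0.6,0,-12],"angular": [0,0,0],"jaw": 0.5},{"translation": [1.5,0,-30],"angular": [0,0,0],"jaw": 0.5},{"translation": [2.6,0,-50],"angular": [0,0,0],"jaw": 0.5},{"translation": [3.3,0,-65],"angular": [0,0,0],"jaw": 0.5},{"translation": [3.3,0,-65],"angular": [0,-3,0],"jaw": 0.3},{"translation": [3.3,0,-65],"angular": [0,-3,0],"jaw": 0},{"translation": [3.3,0,-65],"angular": [0,-3,0],"jaw": 0}]}}

```text
clock: 11.72
tcp_pos: [484.1, 175.3, 236.7]
tcp_rot: [0.97, 0.242, 0.0, -0.0]
ft_force: [0.0, -0.1, 0.4]
width: 16.9
```

```bash
python3 st.py; python3 - <<'E'
from h import *
import json
c=camera_params("wrist");im=capture("wrist");cv2.imwrite("pics/w7.png",im);json.dump({k:np.array(v).tolist() for k,v in c.items()},open("w7.json","w"))
A=np.array([566.4,218.3]); h=np.radians(208)
d=lambda P,z0:np.array([[A[0]+(p[1]+106)*np.cos(h)-p[0]*np.sin(-h)*-1*0 + p[0]*np.sin(h)*1,A[1]+(p[1]+106)*np.sin(h)-p[0]*np.cos(h),p[2]+z0] for p in P])
print("pred home",project(d([(0,-106,148),(0,-92,166)],22),c).round(1),"pred on tip",project(d([(0,-106,148),(0,-92,166)],38),c).round(1))
g=cv2.cvtColor(im,cv2.COLOR_BGR2GRAY)
cc=cv2.HoughCircles(cv2.medianBlur(g,3)[0:260],cv2.HOUGH_GRADIENT,1,20,param1=120,param2=14,minRadius=8,maxRadius=26);print(cc)
delta([435.7,112.7,236],down(208)); 
E
```

```text
11.72 [484.11 175.3  236.68] F [ 0.  -0.1  0.4] Ftool [ 0.   0.1 -0.4] Mtool [ 0.019 -0.184  0.036] w 16.86
pred home [[323.   74.6]
 [322.9 104.9]] pred on tip [[322.9  70.5]
 [322.9 103.3]]
[[[319.5  76.5  25.4]
  [ 62.5 117.5  16.9]
  [ 49.5  76.5  17.4]
  [583.5  76.5  22.1]
  [588.5 132.5  22.1]
  [ 34.5 100.5  17.4]
  [184.5 198.5  12.1]
  [293.5  49.5  24.3]
  [540.5  30.5  14.1]
  [472.5 245.5  13.2]
  [616.5 173.5  16.2]
  [321.5  54.5  19.9]
  [499.5 245.5  15.5]
  [325.5 120.5  14.1]
  [196.5 178.5  11.4]
  [541.5  60.5   9.6]
  [511.5 112.5   8.4]
  [557.5  12.5   9.1]]]
from [484.  175.2 236.7] t 11.775 d [-72.0, 32.6, 0.6] rot [-0.03, 0.01, 179.96]
```

{"op": "arm_command", "data": {"deltas": [{"translation": [-35,16,0],"angular": [0,0,-60],"jaw": 0},{"translation": [-72,32.6,0],"angular": [0,0,-60],"jaw": 0},{"translation": [-72,32.6,0],"angular": [0,0,-60],"jaw": 0},{"translation": [-72,32.6,0],"angular": [0,0,-60],"jaw": 0},{"translation": [-72,32.6,0],"angular": [0,0,-60],"jaw": 0},{"translation": [-72,32.6,0],"angular": [0,0,-90],"jaw": 0},{"translation": [-72,32.6,0],"angular": [0,0,-120],"jaw": 0},{"translation": [-72,32.6,0],"angular": [0,0,-120],"jaw": 0},{"translation": [-72,32.6,0],"angular": [0,0,-120],"jaw": 0},{"translation": [-72,32.6,0],"angular": [0,0,-150],"jaw": 0},{"translation": [-72,32.6,0],"angular": [0,0,-150],"jaw": 0},{"translation": [-72,32.6,0],"angular": [0,0,-150],"jaw": 0},{"translation": [-72,32.6,0],"angular": [0,0,-180],"jaw": 0},{"translation": [-72,32.6,0],"angular": [0,0,-180],"jaw": 0},{"translation": [-72,32.6,0],"angular": [0,0,-180],"jaw": 0},{"translation": [-72,32.6,0],"angular": [0,0,-180],"jaw": 0},{"translation": [-72,32.6,0],"angular": [0,0,-180],"jaw": 0},{"translation": [-72,32.6,30],"angular": [0,0,-180],"jaw": 0},{"translation": [-72,32.6,60],"angular": [0,0,-180],"jaw": 0},{"translation": [-72,32.6,74],"angular": [0,0,-180],"jaw": 0}]}}

```text
clock: 14.28
tcp_pos: [435.0, 112.5, 160.9]
tcp_rot: [-0.242, 0.97, 0.0, -0.001]
ft_force: [-0.7, 0.8, 0.2]
width: 0.6
```

```bash
python3 st.py; cat > arc.py <<'E'
from h import *
import sys
A=np.array([566.4,218.3]); s=telemetry.observe(); T=R.from_quat(s["tcp_rot"]); print(s["joint_pos"].round(2))
for h,off in eval(sys.argv[1]):   # h door-y azimuth, off outward offset from panel centre plane
    a=np.radians(h); r=float(sys.argv[2])
    p=A+r*np.array([np.cos(a),np.sin(a)])+off*np.array([-np.sin(a),np.cos(a)])
    print(h,off,p.round(0),T.inv().apply(np.r_[p,163]-s["tcp_pos"]).round(1).tolist(),np.degrees((T.inv()*down(h)).as_rotvec()).round(1).tolist())
E
python3 arc.py "[(208,32),(208,20),(200,20),(192,20),(184,20),(176,20),(168,20),(160,20),(152,20),(144,20),(136,20)]" 165
```

```text
14.28 [434.95 112.53 160.91] F [-0.7  0.8  0.2] Ftool [ 0.3  1.  -0.2] Mtool [-0.02  -0.048 -0.049] w 0.59
[ 0.18 -0.32  1.76  0.    1.71 -1.88]
208 32 [436. 113.] [-0.7, -0.3, -2.1] [0.0, -0.1, -0.0]
208 20 [430. 123.] [-0.7, 11.7, -2.1] [0.0, -0.1, -0.0]
200 20 [418. 143.] [0.5, 34.8, -2.1] [0.0, -0.1, 8.0]
192 20 [409. 164.] [-1.5, 57.9, -2.1] [0.0, -0.1, 16.0]
184 20 [403. 187.] [-6.8, 80.5, -2.0] [0.0, -0.1, 24.0]
176 20 [400. 210.] [-15.1, 102.2, -2.0] [0.0, -0.1, 32.0]
168 20 [401. 233.] [-26.4, 122.4, -2.1] [-0.0, -0.1, 40.0]
160 20 [405. 256.] [-40.3, 140.9, -2.1] [-0.0, -0.1, 48.0]
152 20 [411. 278.] [-56.7, 157.3, -2.1] [-0.0, -0.1, 56.0]
144 20 [421. 299.] [-75.3, 171.3, -2.1] [-0.0, -0.1, 64.0]
136 20 [434. 319.] [-95.6, 182.5, -2.1] [-0.0, -0.1, 72.0]
```

{"op": "arm_command", "data": {"deltas": [{"translation": [-0.7,6,-2],"angular": [0,0,0],"jaw": 0},{"translation": [-0.7,11.7,-2],"angular": [0,0,0],"jaw": 0},{"translation": [0,23,-2],"angular": [0,0,4],"jaw": 0},{"translation": [0.5,34.8,-2],"angular": [0,0,8],"jaw": 0},{"translation": [-0.2,46.4,-2],"angular": [0,0,12],"jaw": 0},{"translation": [-1.5,57.9,-2],"angular": [0,0,16],"jaw": 0},{"translation": [-3.8,69.3,-2],"angular": [0,0,20],"jaw": 0},{"translation": [-6.8,80.5,-2],"angular": [0,0,24],"jaw": 0},{"translation": [-10.6,91.5,-2],"angular": [0,0,28],"jaw": 0},{"translation": [-15.1,102.2,-2],"angular": [0,0,32],"jaw": 0},{"translation": [-20.4,112.5,-2],"angular": [0,0,36],"jaw": 0},{"translation": [-26.4,122.4,-2],"angular": [0,0,40],"jaw": 0},{"translation": [-33,131.8,-2],"angular": [0,0,44],"jaw": 0},{"translation": [-40.3,140.9,-2],"angular": [0,0,48],"jaw": 0},{"translation": [-48.2,149.3,-2],"angular": [0,0,52],"jaw": 0},{"translation": [-56.7,157.3,-2],"angular": [0,0,56],"jaw": 0},{"translation": [-65.8,164.6,-2],"angular": [0,0,60],"jaw": 0},{"translation": [-75.3,171.3,-2],"angular": [0,0,64],"jaw": 0},{"translation": [-85.3,177.2,-2],"angular": [0,0,68],"jaw": 0},{"translation": [-95.6,182.5,-2],"angular": [0,0,72],"jaw": 0}]}}

```text
clock: 16.77
tcp_pos: [435.0, 319.8, 166.3]
tcp_rot: [0.376, 0.927, 0.001, 0.001]
ft_force: [0.5, 0.5, -0.3]
width: 0.4
```

```bash
python3 st.py; python3 -c "
from h import *
cv2.imwrite('pics/scene8.png',capture('scene'));cv2.imwrite('pics/top8.png',capture('top'))"
python3 arc.py "[(136,20),(130,20),(124,20),(120,20),(116,20),(113.4,20),(113.4,17)]" 165
```

```text
16.77 [435.   319.82 166.33] F [ 0.5  0.5 -0.3] Ftool [0.  0.7 0.3] Mtool [ 0.01  -0.028 -0.067] w 0.44
[ 0.57 -0.07  1.53  0.    1.68 -0.23]
136 20 [434. 319.] [-0.0, -1.9, 2.9] [0.1, 0.0, -0.0]
130 20 [445. 332.] [1.2, 15.5, 3.0] [0.1, 0.0, 6.0]
124 20 [458. 344.] [0.5, 32.9, 3.0] [0.1, 0.0, 12.0]
120 20 [467. 351.] [-0.9, 44.4, 3.0] [0.1, 0.0, 16.0]
116 20 [476. 358.] [-3.1, 55.8, 3.0] [0.1, -0.0, 20.0]
113.4 20 [483. 362.] [-5.0, 63.1, 3.1] [0.1, -0.0, 22.6]
113.4 17 [485. 363.] [-6.1, 65.9, 3.1] [0.1, -0.0, 22.6]
```

{"op": "arm_command", "data": {"deltas": [{"translation": [0.6,8,2],"angular": [0,0,3],"jaw": 0},{"translation": [1.2,15.5,3],"angular": [0,0,6],"jaw": 0},{"translation": [1,24,3],"angular": [0,0,9],"jaw": 0},{"translation": [0.5,33,3],"angular": [0,0,12],"jaw": 0},{"translation": [0,39,3],"angular": [0,0,14],"jaw": 0},{"translation": [-0.9,44.4,3],"angular": [0,0,16],"jaw": 0},{"translation": [-0.9,44.4,3],"angular": [0,0,16],"jaw": 0}]}}

```text
clock: 17.75
tcp_pos: [466.3, 350.1, 161.8]
tcp_rot: [0.5, 0.866, 0.0, 0.0]
ft_force: [1.5, 0.4, -0.1]
width: 0.6
```

```bash
python3 st.py; python3 arc.py "[(118,20),(116,20),(115,20),(113.4,20),(113.4,17),(113.4,14)]" 165
```

```text
17.75 [466.3 350.1 161.8] F [ 1.5  0.4 -0.1] Ftool [-0.4  1.5  0.1] Mtool [ 0.032 -0.056 -0.013] w 0.55
[ 0.59  0.04  1.42 -0.    1.68  0.06]
118 20 [471. 355.] [1.4, 6.6, -1.2] [0.0, 0.0, 2.0]
116 20 [476. 358.] [1.8, 12.3, -1.2] [0.0, 0.0, 4.0]
115 20 [479. 359.] [1.9, 15.2, -1.2] [0.0, 0.0, 5.0]
113.4 20 [483. 362.] [2.0, 19.9, -1.2] [0.0, 0.0, 6.6]
113.4 17 [485. 363.] [1.7, 22.9, -1.2] [0.0, 0.0, 6.6]
113.4 14 [488. 364.] [1.3, 25.8, -1.2] [0.0, 0.0, 6.6]
```

{"op": "arm_command", "data": {"deltas": [{"translation": [1,4,0],"angular": [0,0,1.3],"jaw": 0},{"translation": [1.4,8,0],"angular": [0,0,2.6],"jaw": 0},{"translation": [1.7,11,0],"angular": [0,0,4],"jaw": 0},{"translation": [1.8,14,0],"angular": [0,0,5],"jaw": 0},{"translation": [1.8,14,0],"angular": [0,0,5],"jaw": 0}]}}

```text
clock: 18.38
tcp_pos: [477.5, 358.8, 161.6]
tcp_rot: [0.538, 0.843, 0.0, -0.0]
ft_force: [-0.3, 0.5, -0.2]
width: 0.2
```

```bash
python3 st.py
```

```text
18.38 [477.54 358.77 161.64] F [-0.3  0.5 -0.2] Ftool [ 0.6 -0.1  0.2] Mtool [ 0.158 -0.001 -0.089] w 0.16
```

{"op": "arm_command", "data": {"deltas": [{"translation": [0,2,0],"angular": [0,0,0.5],"jaw": 0},{"translation": [0,4,0],"angular": [0,0,1],"jaw": 0},{"translation": [0,6,0],"angular": [0,0,1.6],"jaw": 0},{"translation": [0,6,0],"angular": [0,0,1.6],"jaw": 0}]}}

```text
clock: 18.88
tcp_pos: [483.1, 361.1, 161.7]
tcp_rot: [0.549, 0.836, 0.0, 0.0]
ft_force: [-0.1, 0.7, -0.6]
width: 0.6
```

```bash
python3 st.py
```

```text
18.88 [483.12 361.08 161.74] F [-0.1  0.7 -0.6] Ftool [0.7 0.2 0.6] Mtool [ 0.058 -0.066  0.003] w 0.64
```

{"op": "arm_command", "data": {"deltas": [{"translation": [0,2,0],"angular": [0,0,0],"jaw": 0},{"translation": [0,4,0],"angular": [0,0,0],"jaw": 0},{"translation": [0,6,0],"angular": [0,0,0],"jaw": 0},{"translation": [0,6,0],"angular": [0,0,0],"jaw": 0}]}}

```text
clock: 19.38
tcp_pos: [488.0, 363.3, 161.7]
tcp_rot: [0.549, 0.836, -0.001, -0.0]
ft_force: [-2.0, -1.2, 1.9]
width: 0.3
```

```bash
python3 st.py
```

```text
19.38 [488.04 363.35 161.65] F [-2.  -1.2  1.9] Ftool [-0.3 -2.3 -1.8] Mtool [ 0.498 -0.072  0.021] w 0.34
```

{"op": "arm_command", "data": {"deltas": [{"translation": [0,1.5,0],"angular": [0,0,0],"jaw": 0},{"translation": [0,3,0],"angular": [0,0,0],"jaw": 0},{"translation": [0,3,0],"angular": [0,0,0],"jaw": 0}]}}

```text
clock: 19.75
tcp_pos: [488.2, 363.4, 161.7]
tcp_rot: [0.549, 0.836, -0.004, -0.002]
ft_force: [-15.0, -8.6, 4.9]
width: 0.4
```

```bash
python3 st.py
```

```text
19.75 [488.22 363.4  161.65] F [-15.   -8.6   4.9] Ftool [ -1.9 -17.2  -4.8] Mtool [ 2.413 -0.21   0.063] w 0.43
```

{"op": "arm_command", "data": {"deltas": [{"translation": [0,1.5,0],"angular": [0,0,0],"jaw": 0},{"translation": [0,3,0],"angular": [0,0,0],"jaw": 0},{"translation": [0,3,0],"angular": [0,0,0],"jaw": 0}]}}

```text
clock: 20.12
tcp_pos: [488.3, 363.4, 161.7]
tcp_rot: [0.549, 0.836, -0.007, -0.004]
ft_force: [-27.5, -15.5, 9.9]
width: 0.2
```

```bash
python3 st.py
```

```text
20.12 [488.25 363.42 161.7 ] F [-27.5 -15.5   9.9] Ftool [ -3.3 -31.5  -9.4] Mtool [ 4.409 -0.388  0.088] w 0.18
```

Force is rising with no travel, so I'm stopping here. Either the door is already shut against the seal or something is blocking it. I'll back off and look.

{"op": "arm_command", "data": {"deltas": [{"translation": [0,-8,0],"angular": [0,0,0],"jaw": 0},{"translation": [0,-30,0],"angular": [0,0,0],"jaw": 0},{"translation": [0,-60,0],"angular": [0,0,0],"jaw": 0},{"translation": [0,-90,-60],"angular": [0,0,0],"jaw": 0},{"translation": [0,-120,-120],"angular": [0,0,0],"jaw": 0},{"translation": [0,-120,-120],"angular": [0,0,0],"jaw": 0}]}}

```text
clock: 20.88
tcp_pos: [383.8, 318.7, 287.9]
tcp_rot: [0.549, 0.836, 0.005, 0.002]
ft_force: [0.7, 0.3, -0.6]
width: 0.7
```

```bash
python3 st.py; python3 - <<'E'
from h import *
import json
c=camera_params("wrist");w=capture("wrist");t=capture("top");s=capture("scene")
for n,i in(("w9",w),("top9",t),("scene9",s)): cv2.imwrite(f"pics/{n}.png",i)
json.dump({k:np.array(v).tolist() for k,v in c.items()},open("w9.json","w"))
o=np.zeros((600,800,3),np.uint8)
o[:300,:400]=cv2.resize(w,(400,300)); 
o[300:,:400]=cv2.resize(t[140:260,160:320],(400,300),interpolation=cv2.INTER_CUBIC)
o[:,400:]=cv2.resize(s[150:285,250:340+0],(400,600),interpolation=cv2.INTER_CUBIC) if 0 else cv2.resize(s[150:300,260:360],(400,600),interpolation=cv2.INTER_CUBIC)
cv2.imwrite("pics/final.png",o)
E
```

```text
20.88 [383.82 318.74 287.91] F [ 0.7  0.3 -0.6] Ftool [0.  0.8 0.6] Mtool [ 0.045 -0.039 -0.008] w 0.65
```

View pics/final.png

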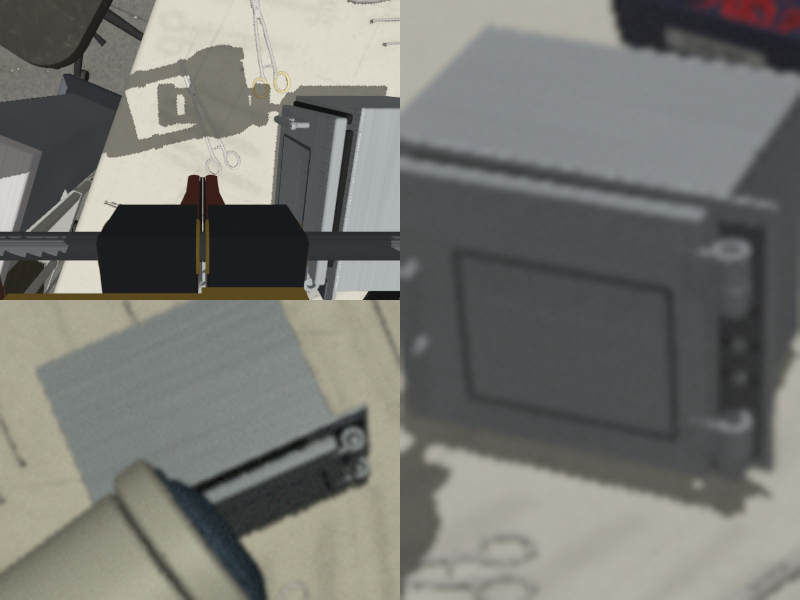

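The final picture shows the door hung flush on the front, with both sockets down on their shoulders. In the wrist inset the door's top strip runs nearly parallel to the cabinet's front edge. I'll check the closing angle numerically from the full-size wrist picture.

```bash
python3 - <<'E'
from h import *
import json
c={k:np.array(v) for k,v in json.load(open("w9.json")).items()}
g=cv2.cvtColor(cv2.imread("pics/w9.png"),cv2.COLOR_BGR2GRAY)
for y in (200,230,260,290,320,350): print(y,480,g[y,480:590:2].tolist())
cab=lambda P:R.from_euler("z",.409).apply(P)+[598.9,351.4,0]
A=cab(np.array([[0,0,0.]]))[0]
def door(P,op,A=np.array([566.4,218.3,22])): return R.from_euler("z",.409+np.radians(op)).apply(np.array(P)+[0,106,0])+A
for op in(0,5): print(op,project(door([(-6,92,166),(6,92,166),(-6,-92,166),(6,-92,166),(-6,60,166),(6,60,166)],op),c).round(1).tolist())
print("frame",project(cab([(-70,-20,190),(-70,50,190),(-70,100,190),(-77,100,183)]),c).round(1).tolist())
E
```

```text
200 480 [179, 179, 179, 178, 178, 179, 179, 162, 82, 81, 82, 81, 79, 80, 83, 84, 82, 82, 83, 83, 83, 81, 83, 83, 81, 83, 85, 98, 145, 166, 180, 179, 178, 178, 179, 178, 174, 125, 82, 82, 79, 77, 75, 75, 77, 76, 76, 121, 182, 182, 177, 176, 175, 179, 179]
230 480 [45, 45, 45, 74, 79, 80, 80, 83, 81, 83, 81, 81, 83, 84, 83, 83, 84, 83, 84, 83, 83, 84, 78, 83, 86, 89, 142, 165, 179, 179, 179, 178, 178, 178, 174, 96, 32, 39, 41, 41, 42, 56, 83, 83, 83, 149, 180, 207, 175, 175, 176, 178, 179, 179, 176]
260 480 [84, 80, 82, 83, 77, 78, 80, 47, 85, 82, 84, 84, 83, 84, 84, 85, 83, 82, 80, 77, 81, 83, 86, 88, 137, 162, 177, 179, 179, 178, 177, 178, 174, 93, 35, 39, 42, 41, 38, 74, 83, 82, 89, 167, 178, 180, 175, 174, 176, 176, 179, 177, 174, 172, 174]
290 480 [85, 79, 77, 81, 85, 56, 70, 82, 84, 85, 84, 83, 84, 84, 83, 84, 84, 81, 82, 83, 85, 84, 132, 160, 176, 178, 178, 177, 177, 177, 174, 88, 35, 39, 41, 41, 36, 80, 80, 76, 103, 177, 207, 184, 174, 174, 175, 177, 176, 174, 173, 173, 174, 174, 173]
320 480 [82, 81, 82, 78, 44, 84, 84, 85, 84, 83, 83, 84, 83, 84, 84, 81, 79, 80, 85, 83, 128, 159, 174, 177, 178, 176, 176, 177, 173, 85, 31, 40, 40, 40, 44, 83, 83, 77, 154, 178, 218, 177, 175, 174, 176, 178, 175, 174, 174, 175, 175, 174, 173, 173, 172]
350 480 [82, 78, 49, 88, 84, 86, 85, 84, 84, 83, 84, 84, 80, 85, 86, 77, 83, 81, 124, 159, 174, 177, 178, 177, 176, 177, 172, 71, 39, 41, 40, 41, 64, 83, 87, 96, 171, 201, 190, 177, 176, 175, 177, 176, 175, 175, 176, 177, 175, 175, 175, 173, 177, 179, 177]
0 [[534.5, 191.2], [555.3, 191.2], [500.3, 458.4], [517.8, 458.3], [527.6, 245.0], [547.8, 244.9]]
5 [[504.3, 193.5], [525.3, 191.7], [498.5, 459.2], [516.0, 457.7], [503.2, 246.9], [523.4, 245.2]]
frame [[543.6, 362.0], [559.3, 256.8], [571.9, 171.9], [553.0, 170.6]]
```

Row 200 of the wrist picture puts the door's top strip at 535–554. Shut predicts 533–554 and ajar at 5° predicts about 504–525, so the door is shut. It has held that way since the fingers left.

```bash
python3 -c "
from h import *
print(arm.hand_in())"; python3 st.py
```

```text
the job is handed in; nothing more can be done
None
the job is handed in; nothing more can be done
```

The door is back on its hinges and shut, and I handed the job in at about 21 s of the 64 s limit. I lifted it out of the rack by its top edge and lowered both sockets onto the pintles with the door about 95° open. After letting go, I pushed it shut with the closed fingers.

**Last checks**
- **Seating:** contact came with the tool at z = 172.6, against 172.4 predicted for fully home, at about 7 N. Before that the pintle tip was visible inside the upper bore with no load on the wrist.
- **Closed:** in the last wrist picture the door's top edge lies where a shut door should be, with a constant gap to the cabinet. At 5° ajar it would be about 30 px away. It stayed shut after I withdrew, and the arm touched nothing at hand-in.
- **Instruments:** the needle holder and long clamp still lie on the bench in the last picture. I did not measure the positions of any of the four.

**What went less well**
- **Knock on the way in:** the door slipped about 3 mm and tilted about 3° in the grip during the approach, probably because the lower socket brushed the upper pintle. I measured this and corrected it before hanging the door.
- **Catch snap not felt:** I saw no clear force step when the roller snapped in, so "latched" rests on the picture of the shut door.
- **Firm last push:** that push reached about 32 N against the closed door before I stopped.

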